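# Roll a roller core into its V cradle and drop the hold-down on it

### The arm

A 6-joint arm with a two-finger parallel gripper is mounted at the origin on a cart in front of the work surface, level with it; the furniture and walls round the work are solid. World frame = base frame: x ahead of the robot, y to its left, z up, the work surface at z = 0. Lengths are in m, angles in rad, forces in N, time in s.
With the tool pointing down it reaches from about 0.3 to 0.75 m from the base axis. Payload 8.5 kg.
Tool frame: the origin (TCP) lies midway between the tips of the shut fingers; the grasp point (between the pads) lies 19 mm behind it; z points along the fingers, y is the line along which they close (so a half turn about z gives the same grasp; the last joint's range is limited). The gripper opens to 85 mm and grips with 20 to 120 N. Pads are 22 mm wide; open, the fingers measure 114 mm over their backs; the gripper's body (76 mm by 85 mm) begins 54 mm behind the grasp point. The pads swing forward as they close: fully open they stand 13 mm farther back than shut.
Start: joints at [-1.386, 0.381, 1.297, -0, 1.464, -0.215], TCP at [0.214, -0.507, 0.231] pointing down, gripper open.
Joint ranges: [-3.11, 3.11], [-0.89, 2.33], [0.22, 2.48], [-1.42, 4.56], [0.17, 2.85], [-2.88, 2.88]. Speed limits (rad/s): [2.39, 2.39, 3.14, 3.14, 3.14, 3.14].

### API

Orientations are given as a 3x3 rotation matrix whose columns are the frame's x, y, z axes.
In Python, from cell import bot gives the robot as it stands.
- The arm moves only by the shell command python3 -m crank 'ROWS'. ROWS is a JSON object of lists of equal length, an entry for each row: "angular": the turn, a rotation vector about the tool's x, y, z in rad, a list of three; "dp": the shift along the tool's x, y, z in mm, a list of three; "gripper": the gripper's target within -1 to 1 (shut at 1, half-way at 0, fully open at -1). In form: {"angular": [[ax, ay, az], ...], "dp": [[x, y, z], ...], "gripper": [gripper, ...]}. A call has exactly 8 rows; each row is the pose to reach, as a shift and turn from the pose commanded when the call began, along the tool's axes at that moment; what a row does not reach only later rows make up. A row lasts 1/8 s, in which the tool goes at most 62.5 mm and 10.7 degrees, less where a joint would pass 70% of its speed; a pose out of reach is approached as far as the arm can. A call with a gripper value outside its range is refused whole. The fingers move at their own pace and stop on an object; the grip force is fixed at half the most. Time passes only in rows, so rows that repeat a pose let the fingers close, or fill a call up. It gives the time, the measured TCP pose, the force, the opening and the grip force at its end, in the units of the state.
- bot.get_state(): the state, without advancing time (a new reading comes with each control period).
- bot.get_image(name): name is "scene" or "top"; returns the picture (384x512x3 uint8, blue, green, red); there is no depth.
- bot.get_calibration(name): a dict with "K" (3x3 intrinsics, pixels), "origin" and "attitude" of the camera in the world. Camera axes: x right, y down, z forward; pixel columns grow to the right and rows downward; lengths in m; the calibration is good to about 2 mm. A picture is of the moment at which its call begins. get_calibration takes no time and is no camera call.
- bot.hand_in(): hands the job in; it is judged then, once.
The state is a dict: "time": time; "joint_positions": joint angles; "dq": joint speeds; "joint_torque": joint torques, N m; "eef_pos": TCP position; "eef_rot": TCP orientation; "contact_force": force on the tool from outside, world axes, zero at the start; "wrist_torque": the same for the moment, N m; "gripper_width": finger opening in m; "finger_force": force on a finger pad.
Only numpy, scipy, OpenCV 4.12 (cv2) and the standard library are available. Lean on these libraries where they do the work, as an engineer would, in place of code of your own. Each camera call takes 0.05 s, during which the arm holds its last target. There are 200 camera calls.

### The job

Roll the round metal bar along the bench by pushing its side, up the two ramps and into the V of the cradle, and push it along the V so that its end is right up against the brass end stop. Only then swing the yellow hold-down arm with the red grip over, so that it comes down and rests on the bar. Just push with the fingers: do not pick the bar up, and leave the sanding block, the roll of tape and the jar where they are.

Things in the scene. Friction and masses are not known exactly. Their poses are not given: they have to be found in the camera images.
- bar: smooth steel-grey roller core: plain round bar 40 mm in diameter, 180 mm long, 0.45 to 0.8 kg, loose on the bench left (+y) of the cradle. Origin on its axis at mid-length (20 mm above the bench at the start); x runs along the bar, y and z turn as it rolls. It rolls easily and may run on a little; pushed well above mid-height it can jam. Its middle starts at cradle x = -32 to -12 mm.
- cradle: bar cradle, screwed to the bench: two equal aluminium V saddles on a dark base plate (5 mm thick; x -67 to 119, y -72 to 10 mm). Origin on the bench below the seated bar's middle. x runs along the V to the end stop (roughly away from the robot), the bar rolls in towards -y (roughly to the robot's right), z up. Saddles: 30 mm wide, centred at x = -36 and +36 mm, 42 mm free between them.
- ramp_foot (a point): middle of the line where the ramps begin: cradle x = 0, y = 78, z = 0 mm. Each saddle, going to -y: straight ramp from here up to a lip 20 mm high at y = 16 mm, then a tilted 90 degree V, deepest (6 mm above the bench) at y = -5 mm, then a far wall 37 mm high from y = -28 to -43 mm. On the lip the bar's axis is at z = 40 mm.
- v_seat (a point): where the middle of the bar's axis lies when the bar is seated in the V and against the stop: cradle x = 0, y = 0, z = 34 mm. The seated bar lies along the cradle's x axis.
- stop_face (a point): middle of the face of the end stop's brass button (20 mm in diameter): cradle x = 90, y = 0, z = 34 mm; it looks to -x. Behind it stands a steel plate 46 mm wide and 60 mm high.
- hold_arm (a joint): turn of the yellow hold-down arm about its hinge (along cradle x, at y = -52, z = 64 mm; cheeks x -17 to 17, y -36 to -70, 74 mm high). 0: open, leaning back to -y 30 degrees past upright, resting so by its weight; 0.52: upright; 2.09: level, its pad on the seated bar (2.2 without bar). Past upright it falls slowly onto the bar by its own weight (180 g, damped, no latch).
- red_grip (a point): middle of the red cross grip (16 mm in diameter, 40 mm long along the cradle's x) at the end of the arm (20 mm wide, 9 mm thick), 83 mm from the hinge. Open: cradle x = 0, y = -93, z = 136 mm; closed: x = 0, y = 31, z = 64 mm.
- sanding_block: brown sanding block, 49 x 76 x 28 mm, loose, between the cradle's near end and the robot; origin under its middle. To be left alone.
- tape_roll: roll of cream masking tape lying flat, 103 mm across, 25 mm high, loose, left of (behind) the bar; origin under its middle. To be left alone.
- jar: white-lidded jar, 64 mm in diameter, 85 mm high, loose, beyond the bar's far end, beside the end stop; origin under its middle. To be left alone.
Things that resemble listed ones, but are neither listed nor needed, are in the scene too. Of the things that look like the cradle, the larger one is meant.

How it is judged:
On the way, in this order (a step that is already met when the one before it is completed fails the run):
1. the bar rolls (at least 60 degrees of turn) on its way to the cradle (angle between bar's own z axis and vertical above 1.05 rad and y of bar in the frame of cradle above 0.02 m), for 0.05 s.
2. the bar lies in the V: its axis along the groove, within 3 mm of the seat (y of bar in the frame of cradle between -0.003 and 0.003 m and z of bar in the frame of cradle below 0.037 m and angle between the x axis of bar and the x axis of cradle, either way round below 0.05 rad), for 0.2 s.
At the end, for the whole second after the job is handed in: the bar lies at rest in the V of both saddles (axis within 3 mm of the seat and parallel to it within 3 degrees), its end within 3 mm of the brass stop, and the hold-down arm rests on it (joint 2.03 to 2.15) (all of step 2 and z of bar in the frame of cradle above 0.031 m and x of bar in the frame of cradle above -0.003 m and value of joint hold_arm between 2.03 and 2.15 rad and linear speed of bar below 0.01 m/s); the robot touches nothing.
It fails at once if the bar is picked up (its middle more than 58 mm above the bench) (height (world z) of bar above 0.058 m).
It fails at once if the hold-down arm is swung over (past joint 1.2) while the bar is not in the V against the stop (more than 6 mm short of it, or off the seat) (value of joint hold_arm above 1.2 rad and (x of bar in the frame of cradle below -0.006 m or y of bar in the frame of cradle above 0.006 m)).
It fails at once if the sanding block is moved more than 15 mm (distance of sanding_block from where it was at the start of the episode above 0.015 m).
It fails at once if the roll of tape is moved more than 15 mm (distance of tape_roll from where it was at the start of the episode above 0.015 m).
It fails at once if the jar is moved more than 15 mm (distance of jar from where it was at the start of the episode above 0.015 m).
It also fails if it takes over 64 s, if anything falls off the work surface, if the arm or the gripper's body presses on something with over 40 N, if the wrist force passes 120 N, or if a joint passes its speed limit or range.

## Working session

There is one attempt and no reset: what is moved stays moved. The work goes in short steps, Python scripts to look and compute and a shell command to move; the robot and the scene stay as the last step left them, time stands still between calls to the robot, and variables do not carry over. Pictures are saved under pics/ and viewed, at most 10 in all, crops included, and the job is handed in when it is done.

```bash
mkdir -p pics
python3 - <<'E'
from cell import bot
import cv2,numpy as np
np.set_printoptions(precision=4,suppress=True)
for n in("scene","top"):
    cv2.imwrite(f"pics/{n}0.png",bot.get_image(n)); c=bot.get_calibration(n)
    print(n,np.array(c["K"]),np.array(c["origin"]),np.array(c["attitude"]))
s=bot.get_state();print(s["time"],s["eef_pos"],np.array(s["eef_rot"]))
E
```

```text
scene [[387.408    0.     256.8272]
 [  0.     387.408  186.941 ]
 [  0.       0.       1.    ]] [0.1619 0.8243 0.9024] [[-0.8178 -0.4196  0.394 ]
 [-0.5755  0.6079 -0.547 ]
 [-0.01   -0.6741 -0.7386]]
top [[437.766    0.     254.825 ]
 [  0.     437.766  190.7571]
 [  0.       0.       1.    ]] [0.3705 0.2379 1.3535] [[-0.0224 -0.9839  0.1774]
 [-0.9997  0.0198 -0.0164]
 [ 0.0126 -0.1777 -0.984 ]]
0.1 [ 0.214  -0.5064  0.2308] [[ 0.9211  0.3893 -0.0002]
 [ 0.3893 -0.9211  0.0013]
 [ 0.0003 -0.0013 -1.    ]]
```

View pics/scene0.png

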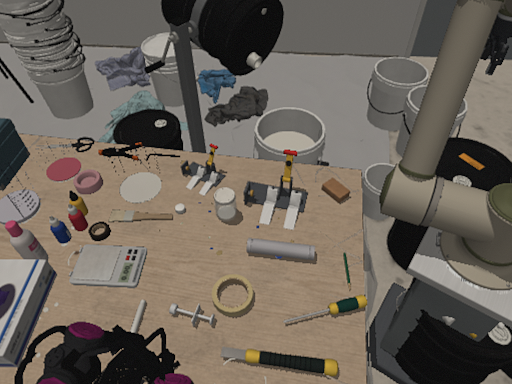

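View pics/top0.png

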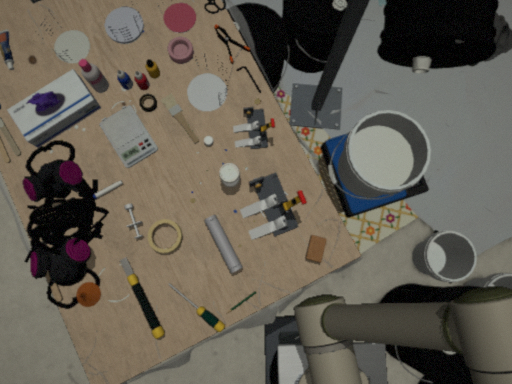

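The candidates (scene pixels) are:
- **Cradle:** the larger at (278,198), the smaller look-alike at (205,172). I choose the larger.
- **Bar:** (281,250). The white marker-like sticks at (140,318) aren't it.
- **Tape:** (233,295), cream. The pink ring (88,182) and black ring (99,231) aren't it.
- **Jar:** (225,203).
- **Sanding block:** (336,190).

I'll check these in a close crop.

Run:
```python
import cv2,numpy as np
a=cv2.imread("pics/top0.png")[160:280,190:340]; b=cv2.imread("pics/scene0.png")[140:270,210:360]
a=cv2.resize(a,None,fx=5,fy=5,interpolation=cv2.INTER_CUBIC)
b=cv2.resize(b,None,fx=4.6,fy=4.6,interpolation=cv2.INTER_CUBIC)
cv2.imwrite("pics/topc.png",a);cv2.imwrite("pics/scenec.png",b);print(a.shape,b.shape)
```

```text
(600, 750, 3) (598, 690, 3)
```

View pics/topc.png

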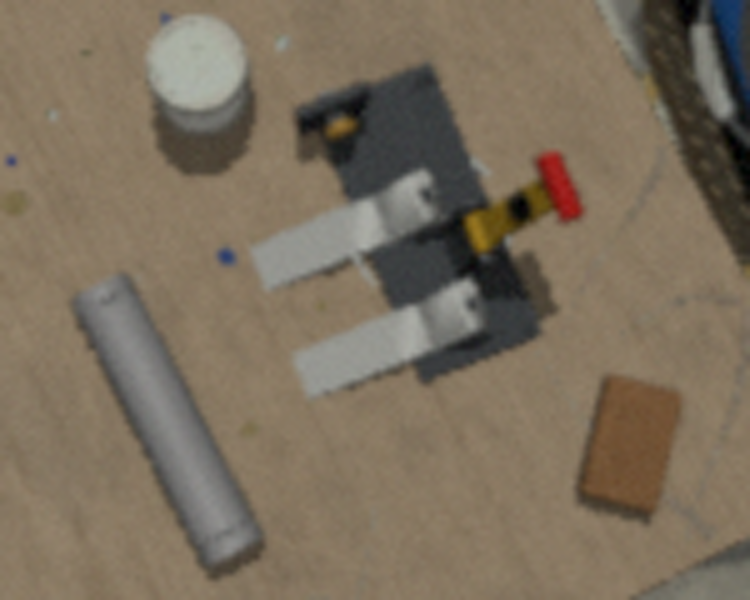

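View pics/scenec.png

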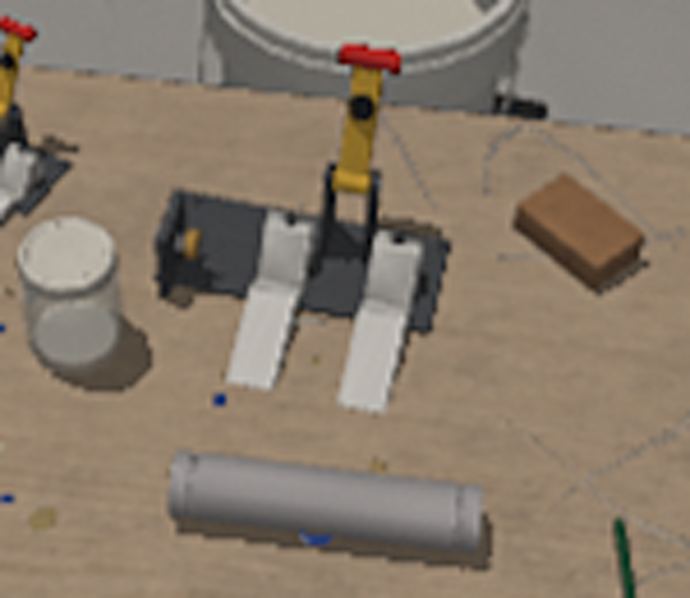

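The crops confirm the larger cradle, with its stop at the far end, the grip open at top crop (560,187), and the bar left of it. The jar is by the stop and the sanding block is nearer the robot. Next I fit the poses.

```bash
cat > h.py <<'E'
from cell import bot
import cv2,numpy as np
from scipy.optimize import least_squares
np.set_printoptions(precision=4,suppress=True)
CAL={n:bot.get_calibration(n) for n in("scene","top")}
def proj(n,P):
    c=CAL[n];R=np.array(c["attitude"]);q=(np.atleast_2d(P)-np.array(c["origin"]))@R
    p=q@np.array(c["K"]).T;return p[:,:2]/p[:,2:]
def unproj(n,uv,z):
    c=CAL[n];d=np.array(c["attitude"])@np.linalg.inv(c["K"])@[*uv,1];o=np.array(c["origin"])
    return o+d*(z-o[2])/d[2]
def T(p,L):  # planar pose x,y,yaw ; L local pts
    c,s=np.cos(p[2]),np.sin(p[2]);L=np.atleast_2d(L)
    return np.c_[p[0]+c*L[:,0]-s*L[:,1],p[1]+s*L[:,0]+c*L[:,1],L[:,2]]
def fit(obs,p0):
    f=lambda p:np.concatenate([(proj(n,T(p,np.array(L)/1000))-uv).ravel() for n,L,uv in obs])
    r=least_squares(f,p0,loss="soft_l1");return r.x,f(r.x).reshape(-1,2)
tc=lambda U:(np.array(U)+.5)/5-.5+[190,160]
sc=lambda U:(np.array(U)+.5)/4.6-.5+[210,140]
E
python3 - <<'E'
from h import *
Lf=[[51,78,0],[21,78,0],[-21,78,0],[-51,78,0]]
ot=("top",Lf+[[119,-72,5],[-67,-72,5],[-67,10,5],[0,-93,136]],tc([[252,250],[268,290],[295,355],[310,397],[430,65],[540,325],[425,382],[560,187]]))
os_=("scene",Lf+[[-67,-72,5],[-67,10,5],[0,-93,136]],sc([[228,383],[272,389],[338,403],[384,412],[449,238],[430,332],[370,60]]))
for o in([ot],[os_],[ot,os_]): p,r=fit(o,[.45,0,0.2]);print(p,np.abs(r).max(),r.std())
C=p
bt=("top",[[90,0,20],[-90,0,20]],tc([[98,285],[237,557]]))
bs=("scene",[[90,0,20],[-90,0,20]],sc([[172,488],[483,520]]))
for o in([bt],[bs],[bt,bs]):
    p,r=fit(o,[.45,.15,.2]);print("bar",p,r.ravel())
    d=p[:2]-C[:2];c,s=np.cos(C[2]),np.sin(C[2]);print(" in cradle",c*d[0]+s*d[1],-s*d[0]+c*d[1],p[2]-C[2])
np.save("C.npy",C)
for nm,uv,z in(("jar",tc([197,55]),.085),("block",tc([632,440]),.028),("tape",(165,236.5),.025)):
    w=unproj("top",uv,z);d=w[:2]-C[:2];print(nm,w,"cradle",c*d[0]+s*d[1],-s*d[0]+c*d[1])
s0=bot.get_state();R=np.array(s0["eef_rot"]);print(s0["time"])
E
```

```text
[0.5375 0.1732 0.364 ] 1.3395700968733593 0.609702829716924
[0.5376 0.1765 0.3612] 0.5435033756522216 0.29226835811109153
[0.5377 0.1746 0.3603] 1.3826617608338836 0.5747037673322256
bar [0.4505 0.3158 0.4638] [ 0.3376  0.7835 -0.3313 -0.727 ]
 in cradle -0.031795953221336104 0.1628995308746496 0.10353646634461167
bar [0.4498 0.3197 0.4851] [ 0.4049  0.0649 -0.3964 -0.0126]
 in cradle -0.031145633875338932 0.1667644213676226 0.12479611891356723
bar [0.4502 0.3176 0.4724] [-0.4831  1.0276 -0.7079 -0.7186  0.7871 -0.873  -0.1687 -0.2577]
 in cradle -0.031481238938412925 0.16472400436482756 0.11213423290554975
jar [0.6616 0.2921 0.085 ] cradle 0.157310276036812 0.06630655400865336
block [0.4319 0.0355 0.028 ] cradle -0.1480572010006928 -0.09280781001677019
tape [0.4752 0.4902 0.025 ] cradle 0.052750046919508665 0.31733929461640054
0.1
```

```bash
cat >> h.py <<'E'
from scipy.spatial.transform import Rotation as Ro
def go(x,y,z,yaw=0):
    "TCP target in cradle mm; tool y along cradle x turned by yaw; prints dp, angular"
    C=np.load("C.npy");s=bot.get_state();R=np.array(s["eef_rot"])
    a=C[2]+yaw+np.pi/2;Rt=np.array([[np.cos(a),np.sin(a),0],[np.sin(a),-np.cos(a),0],[0,0,-1]])
    t=T(C,np.array([[x,y,z]])/1000)[0]
    p=np.array(s["eef_pos"]);d=p[:2]-C[:2];c,q=np.cos(C[2]),np.sin(C[2])
    print("t",s["time"],"cradle",np.round(1000*np.array([c*d[0]+q*d[1],-q*d[0]+c*d[1],p[2]]),1),"F",np.array(s["contact_force"]))
    print("dp",np.round(R.T@(t-p)*1000,1),"ang",Ro.from_matrix(R.T@Rt).as_rotvec())
E
python3 -c "
from h import *
go(-31,232,150)"
```

```text
t 0.1 cradle [-543.  -523.1  230.8] F [-0.0685 -0.3262  0.0003]
dp [ 541.4 -734.2   81.9] ang [-0.0008 -0.0012 -1.5312]
```

```bash
python3 -m crank '{"angular":[[0,0,-0.1],[0,0,-0.2],[0,0,-0.3],[0,0,-0.4],[0,0,-0.5],[0,0,-0.6],[0,0,-0.7],[0,0,-0.8]],"dp":[[30,-40,0],[65,-88,0],[100,-136,0],[135,-183,0],[170,-230,0],[204,-277,0],[240,-325,0],[275,-370,0]],"gripper":[-1,-1,-1,-1,-1,-1,-1,-1]}'; python3 -c "
from h import *
go(-31,232,150)"
```

```text
time: 1.1
eef_pos: [0.3233, -0.0569, 0.2314]
eef_rot: [[0.36, 0.933, 0.0], [0.933, -0.36, -0.0], [0.0, 0.0, -1.0]]
contact_force: [0.3, -0.7, -0.6]
gripper_width: 0.0853
finger_force: 0.0
t 1.1 cradle [-282.3 -141.   231.4] F [ 0.298  -0.7299 -0.5946]
dp [445.6 -60.9  81.4] ang [ 0.0003  0.0001 -0.7286]
```

```bash
python3 -m crank '{"angular":[[0,0,-0.1],[0,0,-0.2],[0,0,-0.3],[0,0,-0.4],[0,0,-0.5],[0,0,-0.6],[0,0,-0.7],[0,0,-0.73]],"dp":[[55,-8,0],[112,-15,0],[170,-23,0],[230,-31,20],[290,-39,40],[345,-47,60],[400,-55,75],[446,-61,81]],"gripper":[-1,-1,-1,-1,-1,-1,-1,-1]}'
python3 - <<'E'
from h import *
cv2.imwrite("pics/a.png",np.vstack([cv2.resize(bot.get_image("scene")[150:330,180:380],None,fx=3,fy=3,interpolation=2)]))
go(-31,232,0)
E
```

```text
time: 2.1
eef_pos: [0.4278, 0.3809, 0.1488]
eef_rot: [[-0.354, 0.935, -0.002], [0.935, 0.354, -0.001], [-0.0, -0.002, -1.0]]
contact_force: [0.3, -0.4, 0.4]
gripper_width: 0.0852
finger_force: 0.0
t 2.15 cradle [-28.1 235.1 148.2] F [-3.7084 -0.9543 -1.5833]
dp [ -3.3  -2.8 148.2] ang [-0.0007 -0.0015  0.0036]
```

View pics/a.png

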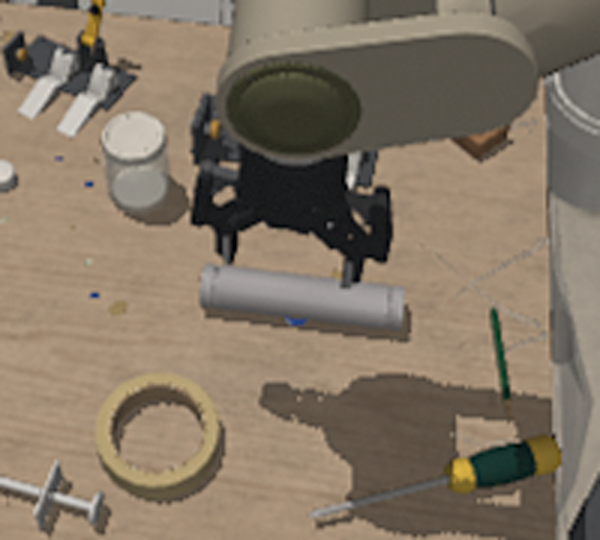

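The gripper is above and behind the bar as intended: bar in crop (205-405,295), tape (158,435) clear. I descend.

```bash
python3 -m crank '{"angular":[[0,0,0],[0,0,0],[0,0,0],[0,0,0],[0,0,0],[0,0,0],[0,0,0],[0,0,0]],"dp":[[0,-3,30],[0,-3,60],[0,-3,90],[0,-3,115],[0,-3,130],[0,-3,140],[0,-3,147],[0,-3,147]],"gripper":[-1,-1,-1,-1,-1,-1,-1,-1]}'; python3 -m crank '{"angular":[[0,0,0],[0,0,0],[0,0,0],[0,0,0],[0,0,0],[0,0,0],[0,0,0],[0,0,0]],"dp":[[-8,0,0],[-16,0,0],[-24,0,0],[-30,0,0],[-36,0,0],[-42,0,0],[-48,0,0],[-54,0,0]],"gripper":[-1,-1,-1,-1,-1,-1,-1,-1]}'
python3 - <<'E'
from h import *
a=bot.get_image("scene")[150:330,180:380];b=bot.get_image("top")[160:280,190:340]
cv2.imwrite("pics/b.png",np.hstack([cv2.resize(a,(440,396),interpolation=2),cv2.resize(b,(360,396),interpolation=2)]))
go(-31,110,0)
E
```

```text
time: 3.15
eef_pos: [0.4254, 0.378, 0.0033]
eef_rot: [[-0.351, 0.936, -0.0], [0.936, 0.351, -0.0], [0.0, -0.0, -1.0]]
contact_force: [-0.1, -0.6, -0.6]
gripper_width: 0.0855
finger_force: 0.0
time: 4.15
eef_pos: [0.4445, 0.3271, 0.0033]
eef_rot: [[-0.351, 0.936, -0.0], [0.936, 0.351, -0.0], [0.0, -0.0, -1.0]]
contact_force: [1.0, 0.7, 0.8]
gripper_width: 0.0852
finger_force: 0.1
t 4.25 cradle [-33.5 175.3   3.3] F [ 0.5377 -0.0004  0.2717]
dp [-65.3   2.6   3.3] ang [-0.0001  0.0001 -0.0019]
```

View pics/b.png

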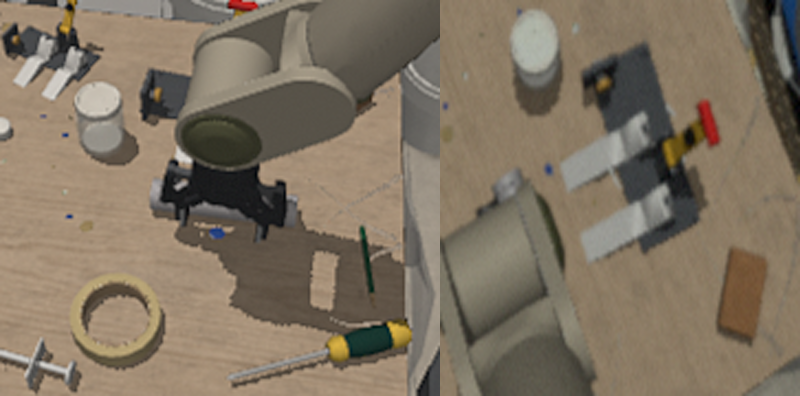

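The bar is in front of both fingers in the scene half (150-295,205) and starting to roll. I continue pushing to the ramp foot, then climb.

```bash
python3 -m crank '{"angular":[[0,0,0],[0,0,0],[0,0,0],[0,0,0],[0,0,0],[0,0,0],[0,0,0],[0,0,0]],"dp":[[-6,0,0],[-13,0,0],[-20,0,0],[-27,0,0],[-34,0,0],[-41,0,0],[-47,0,0],[-52,0,0]],"gripper":[-1,-1,-1,-1,-1,-1,-1,-1]}'; python3 -m crank '{"angular":[[0,0,0],[0,0,0],[0,0,0],[0,0,0],[0,0,0],[0,0,0],[0,0,0],[0,0,0]],"dp":[[-5,0,0],[-10,0,-1],[-15,0,-2],[-20,0,-4],[-25,0,-6],[-30,0,-7],[-35,0,-9],[-40,0,-10]],"gripper":[-1,-1,-1,-1,-1,-1,-1,-1]}'
python3 - <<'E'
from h import *
a=bot.get_image("scene")[150:330,180:380];b=bot.get_image("top")[160:280,190:340]
cv2.imwrite("pics/c.png",np.hstack([cv2.resize(a,(440,396),interpolation=2),cv2.resize(b,(360,396),interpolation=2)]))
go(-31,47,20)
E
```

```text
time: 5.25
eef_pos: [0.4628, 0.2783, 0.0033]
eef_rot: [[-0.351, 0.936, -0.0], [0.936, 0.351, 0.0], [0.0, 0.0, -1.0]]
contact_force: [-0.4, 0.7, 0.3]
gripper_width: 0.0857
finger_force: 0.1
time: 6.25
eef_pos: [0.4768, 0.2421, 0.0141]
eef_rot: [[-0.351, 0.936, 0.001], [0.936, 0.351, 0.002], [0.001, 0.002, -1.0]]
contact_force: [-2.3, 6.5, 4.5]
gripper_width: 0.0853
finger_force: 3.8
t 6.35 cradle [-33.3  83.9  13.8] F [-0.4208  3.9626  2.8591]
dp [-36.9   2.3  -6.2] ang [ 0.0012 -0.0004 -0.0015]
```

View pics/c.png

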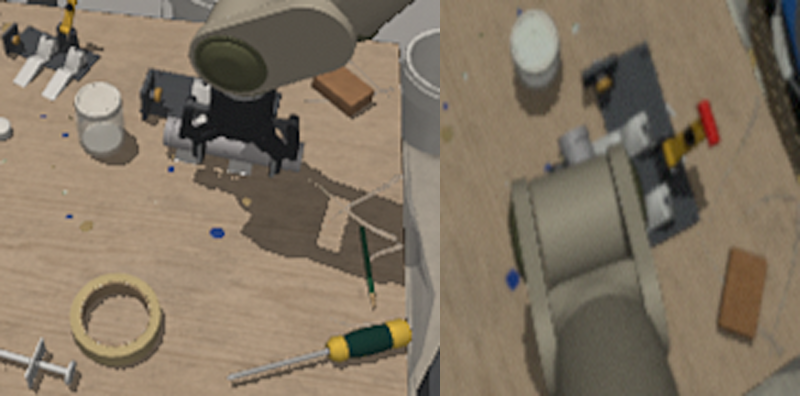

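The bar is on both ramps, with its far end at (180,135) in the scene half, and the fingers are loaded. Now over the lip, staying low.

```bash
python3 -m crank '{"angular":[[0,0,0],[0,0,0],[0,0,0],[0,0,0],[0,0,0],[0,0,0],[0,0,0],[0,0,0]],"dp":[[-5,0,0],[-10,0,0],[-15,0,-1],[-20,0,-2],[-25,0,-3],[-30,0,-4],[-34,0,-5],[-37,0,-5]],"gripper":[-1,-1,-1,-1,-1,-1,-1,-1]}'
python3 - <<'E'
from h import *
a=bot.get_image("scene")[150:330,180:380];b=bot.get_image("top")[160:280,190:340]
cv2.imwrite("pics/d.png",np.hstack([cv2.resize(a,(440,396),interpolation=2),cv2.resize(b,(360,396),interpolation=2)]))
go(-31,43,20)
E
```

```text
time: 7.35
eef_pos: [0.4898, 0.2062, 0.0183]
eef_rot: [[-0.351, 0.936, -0.0], [0.936, 0.351, -0.0], [-0.0, -0.0, -1.0]]
contact_force: [0.6, -0.4, -0.1]
gripper_width: 0.0854
finger_force: 0.0
t 7.45 cradle [-33.7  46.4  18.2] F [-0.6012  0.867  -0.7989]
dp [-3.4  2.7 -1.8] ang [-0.0003  0.0003 -0.0017]
```

The finger force has dropped to zero, so the bar has likely fallen into the V. I back off, lift and look.

```bash
python3 -m crank '{"angular":[[0,0,0],[0,0,0],[0,0,0],[0,0,0],[0,0,0],[0,0,0],[0,0,0],[0,0,0]],"dp":[[15,0,0],[30,0,-5],[35,-20,-50],[35,-60,-100],[35,-110,-120],[35,-160,-120],[35,-200,-120],[35,-200,-120]],"gripper":[-1,-1,-1,0,1,1,1,1]}'
python3 - <<'E'
from h import *
a=bot.get_image("scene")[150:270,220:360];b=bot.get_image("top")[160:280,190:340]
cv2.imwrite("pics/e.png",np.hstack([cv2.resize(a,(400,343),interpolation=2),cv2.resize(b,(400,320),interpolation=2)[:320].copy() if 0 else cv2.resize(b,(400,343),interpolation=2)]))
go(-165,0,22)
E
```

```text
time: 8.45
eef_pos: [0.2877, 0.1693, 0.1387]
eef_rot: [[-0.352, 0.936, -0.0], [0.936, 0.352, 0.0], [0.0, -0.0, -1.0]]
contact_force: [0.2, 1.4, -0.0]
gripper_width: 0.0003
finger_force: 0.0
t 8.55 cradle [-232.9   82.5  138.9] F [ 0.8564 -0.284  -0.4059]
dp [-82.5  67.8 117. ] ang [ 0.0018  0.0003 -0.0006]
```

View pics/e.png

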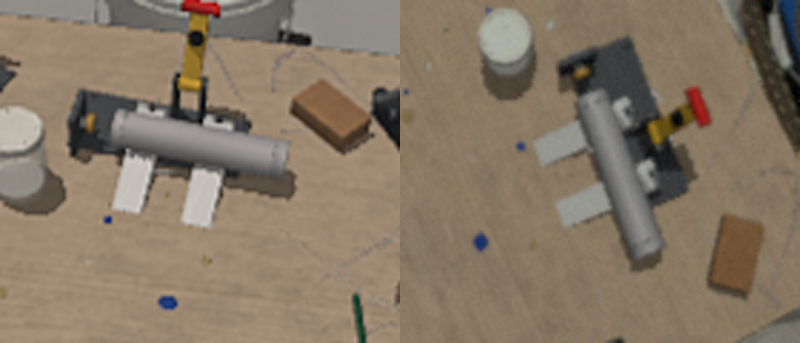

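The bar lies in the V of both saddles, far end at (113,128) and near end at (288,160) in the left half, with a gap to the brass button at (90,122). I measure its position.

Run:
```python
from h import *
C=np.load("C.npy")
t=lambda U:(np.array(U)+.5)/[400/150,343/120]-.5+[190,160]
s=lambda U:(np.array(U)+.5)/[400/140,343/120]-.5+[220,150]
bt=("top",[[90,0,34],[-90,0,34]],t([[193,95],[247,251]]))
bs=("scene",[[90,0,34],[-90,0,34]],s([[113,127],[288,160]]))
for o in([bt],[bs],[bt,bs]):
    p,r=fit(o,[.5,.17,.36]);d=p[:2]-C[:2];c,q=np.cos(C[2]),np.sin(C[2]);print(c*d[0]+q*d[1],-q*d[0]+c*d[1],p[2]-C[2],np.abs(r).max())
```

```text
-0.02174117134852149 -0.001238225384664485 -0.03545277874404884 0.576914873848068
-0.021955542720404238 0.0018209678985303583 -0.00034694447799171746 0.5650982074166109
-0.021773634121506208 0.00012134331331616066 -0.019608595155291286 1.02358263998525
```

Seated on the axis, about 22 mm short of the stop. Next I go to the near end with shut fingers.

```bash
python3 -m crank '{"angular":[[0,0,0],[0,0,0],[0,0,0],[0,0,0],[0,0,0],[0,0,0],[0,0,0],[0,0,0]],"dp":[[-30,10,0],[-60,30,0],[-82,50,20],[-82,65,60],[-82,65,90],[-82,65,110],[-82,65,115],[-82,65,115]],"gripper":[1,1,1,1,1,1,1,1]}'; python3 -m crank '{"angular":[[0,0,0],[0,0,0],[0,0,0],[0,0,0],[0,0,0],[0,0,0],[0,0,0],[0,0,0]],"dp":[[0,6,0],[0,12,0],[0,18,0],[0,24,0],[0,30,0],[0,36,0],[0,42,0],[0,46,0]],"gripper":[1,1,1,1,1,1,1,1]}'; python3 -c "
from h import *
go(-105,0,22)"
```

```text
time: 9.55
eef_pos: [0.3805, 0.1154, 0.0234]
eef_rot: [[-0.352, 0.936, 0.0], [0.936, 0.352, 0.0], [-0.0, 0.0, -1.0]]
contact_force: [-0.6, -0.2, -0.3]
gripper_width: -0.0002
finger_force: 0.0
time: 10.55
eef_pos: [0.4225, 0.1314, 0.0232]
eef_rot: [[-0.352, 0.936, -0.002], [0.936, 0.352, -0.0], [0.0, -0.002, -1.0]]
contact_force: [-3.5, -1.8, 1.5]
gripper_width: 0.0004
finger_force: 1.9
t 10.55 cradle [-123.1    0.2   23.2] F [-3.4527 -1.8055  1.5289]
dp [-0.2 18.1  1.2] ang [-0.0018 -0.0003 -0.001 ]
```

```bash
python3 -m crank '{"angular":[[0,0,0],[0,0,0],[0,0,0],[0,0,0],[0,0,0],[0,0,0],[0,0,0],[0,0,0]],"dp":[[0,2,0],[0,4,0],[0,6,0],[0,8,0],[0,10,0],[0,12,0],[0,13,0],[0,14,0]],"gripper":[1,1,1,1,1,1,1,1]}'; python3 -c "
from h import *
go(-105,0,22)"
```

```text
time: 11.55
eef_pos: [0.436, 0.1363, 0.0233]
eef_rot: [[-0.351, 0.936, -0.0], [0.936, 0.351, -0.0], [-0.0, -0.0, -1.0]]
contact_force: [-2.1, -1.5, -0.7]
gripper_width: -0.0004
finger_force: 1.2
t 11.55 cradle [-108.7    0.    23.3] F [-2.0688 -1.461  -0.7259]
dp [-0.   3.7  1.3] ang [-0.      0.     -0.0013]
```

Not yet at the stop, so I advance in small increments and watch the force.

```bash
python3 -m crank '{"angular":[[0,0,0],[0,0,0],[0,0,0],[0,0,0],[0,0,0],[0,0,0],[0,0,0],[0,0,0]],"dp":[[0,0.5,0],[0,1,0],[0,1.5,0],[0,2,0],[0,2.5,0],[0,3,0],[0,3,0],[0,3,0]],"gripper":[1,1,1,1,1,1,1,1]}'; python3 -m crank '{"angular":[[0,0,0],[0,0,0],[0,0,0],[0,0,0],[0,0,0],[0,0,0],[0,0,0],[0,0,0]],"dp":[[0,0.5,0],[0,1,0],[0,1.5,0],[0,2,0],[0,2,0],[0,2,0],[0,2,0],[0,2,0]],"gripper":[1,1,1,1,1,1,1,1]}'; python3 -c "
from h import *
go(-105,0,22)"
```

```text
time: 12.55
eef_pos: [0.4389, 0.1374, 0.0233]
eef_rot: [[-0.351, 0.936, 0.0], [0.936, 0.351, 0.0], [-0.0, 0.0, -1.0]]
contact_force: [-1.1, -0.1, -0.0]
gripper_width: -0.0004
finger_force: 0.9
time: 13.55
eef_pos: [0.4403, 0.1379, 0.0233]
eef_rot: [[-0.351, 0.936, -0.001], [0.936, 0.351, -0.0], [0.0, -0.001, -1.0]]
contact_force: [-4.6, -1.3, 1.2]
gripper_width: -0.0004
finger_force: 2.6
t 13.55 cradle [-104.1    0.1   23.3] F [-4.6216 -1.2764  1.1524]
dp [-0.1 -0.9  1.3] ang [-0.0009 -0.0001 -0.0012]
```

```bash
python3 -m crank '{"angular":[[0,0,0],[0,0,0],[0,0,0],[0,0,0],[0,0,0],[0,0,0],[0,0,0],[0,0,0]],"dp":[[0,0.5,0],[0,1,0],[0,1.5,0],[0,2,0],[0,2,0],[0,2,0],[0,2,0],[0,2,0]],"gripper":[1,1,1,1,1,1,1,1]}';  python3 -c "
from h import *
go(-105,0,22)"
```

```text
time: 14.55
eef_pos: [0.4403, 0.1381, 0.0232]
eef_rot: [[-0.352, 0.936, -0.005], [0.936, 0.352, -0.001], [0.001, -0.005, -1.0]]
contact_force: [-11.4, -7.4, 7.0]
gripper_width: -0.0001
finger_force: 7.0
t 14.55 cradle [-104.1    0.2   23.2] F [-11.416   -7.4214   6.9519]
dp [-0.2 -0.9  1.2] ang [-0.0054 -0.0006 -0.0009]
```

The bar is hard against the stop: position stalled while the force rose to 14 N. I withdraw, rise and go behind the red grip.

```bash
python3 -m crank '{"angular":[[0,0,0],[0,0,0],[0,0,0],[0,0,0],[0,0,0],[0,0,0],[0,0,0],[0,0,0]],"dp":[[0,-12,0],[0,-25,0],[0,-30,-40],[0,-30,-90],[0,-30,-140],[0,-30,-190],[0,-30,-210],[0,-30,-210]],"gripper":[1,1,1,1,1,1,1,1]}'; python3 -c "
from h import *
cv2.imwrite('pics/f.png',cv2.resize(bot.get_image('top')[160:280,190:340],None,fx=5,fy=5,interpolation=2))
go(0,-140,230)"
```

```text
time: 15.55
eef_pos: [0.4147, 0.1282, 0.2342]
eef_rot: [[-0.351, 0.936, 0.004], [0.936, 0.351, 0.0], [-0.001, 0.004, -1.0]]
contact_force: [0.3, 0.9, -1.0]
gripper_width: 0.0
finger_force: 0.0
t 15.6 cradle [-132.     0.1  233. ] F [ 0.2215  0.1177 -1.3711]
dp [-139.9  132.2    3.1] ang [ 0.0007  0.0001 -0.0014]
```

View pics/f.png

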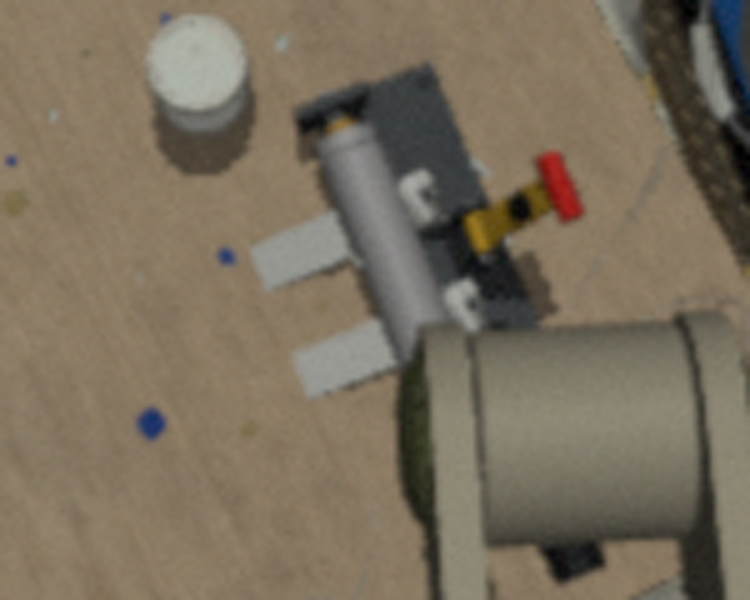

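The bar's far end (347,130) is right at the brass button (340,122), and the jar and the grip (560,187) are undisturbed. I go behind the grip.

```bash
python3 -m crank '{"angular":[[0,0,0],[0,0,0],[0,0,0],[0,0,0],[0,0,0],[0,0,0],[0,0,0],[0,0,0]],"dp":[[-25,20,0],[-50,40,0],[-80,60,0],[-105,80,0],[-125,100,0],[-140,120,0],[-140,132,0],[-140,132,0]],"gripper":[1,1,1,1,1,1,1,1]}'; python3 -m crank '{"angular":[[0,0,0],[0,0,0],[0,0,0],[0,0,0],[0,0,0],[0,0,0],[0,0,0],[0,0,0]],"dp":[[0,0,20],[0,0,45],[0,0,70],[0,0,90],[0,0,105],[0,0,108],[0,0,108],[0,0,108]],"gripper":[1,1,1,1,1,1,1,1]}'; python3 -c "
from h import *
go(0,-50,125)"
```

```text
time: 16.6
eef_pos: [0.587, 0.0442, 0.2321]
eef_rot: [[-0.352, 0.936, -0.002], [0.936, 0.352, 0.0], [0.001, -0.002, -1.0]]
contact_force: [-0.3, 0.9, 0.5]
gripper_width: -0.0
finger_force: 0.0
time: 17.6
eef_pos: [0.5875, 0.0435, 0.1261]
eef_rot: [[-0.351, 0.936, 0.001], [0.936, 0.351, -0.0], [-0.001, 0.001, -1.0]]
contact_force: [0.2, -0.5, 0.5]
gripper_width: -0.0001
finger_force: 0.0
t 17.6 cradle [   0.4 -140.2  126.1] F [ 0.1814 -0.5104  0.5313]
dp [90.2 -0.5  1. ] ang [ 0.0012  0.0006 -0.0012]
```

```bash
python3 -m crank '{"angular":[[0,0,0],[0,0,0],[0,0,0],[0,0,0],[0,0,0],[0,0,0],[0,0,0],[0,0,0]],"dp":[[8,0,0],[16,0,0],[22,0,0],[28,0,0],[34,0,0],[40,0,0],[46,0,0],[52,0,0]],"gripper":[1,1,1,1,1,1,1,1]}'; python3 -m crank '{"angular":[[0,0,0],[0,0,0],[0,0,0],[0,0,0],[0,0,0],[0,0,0],[0,0,0],[0,0,0]],"dp":[[6,0,0],[12,0,0],[18,0,0],[24,0,0],[30,0,0],[36,0,0],[41,0,0],[43,0,0]],"gripper":[1,1,1,1,1,1,1,1]}'; python3 -c "
from h import *
go(0,-140,150)"
```

```text
time: 18.6
eef_pos: [0.5687, 0.0926, 0.1253]
eef_rot: [[-0.351, 0.936, -0.0], [0.936, 0.351, 0.0], [0.0, -0.0, -1.0]]
contact_force: [0.7, -0.1, 0.6]
gripper_width: 0.0
finger_force: 0.3
time: 19.6
eef_pos: [0.5537, 0.1328, 0.1253]
eef_rot: [[-0.352, 0.936, -0.0], [0.936, 0.352, 0.0], [0.0, -0.0, -1.0]]
contact_force: [0.3, 0.1, 0.2]
gripper_width: 0.0003
finger_force: 0.0
t 19.6 cradle [  0.2 -44.7 125.3] F [0.308  0.146  0.2359]
dp [-95.3  -0.1 -24.7] ang [-0.     -0.0001 -0.001 ]
```

```bash
python3 -m crank '{"angular":[[0,0,0],[0,0,0],[0,0,0],[0,0,0],[0,0,0],[0,0,0],[0,0,0],[0,0,0]],"dp":[[-30,0,0],[-70,0,-20],[-110,0,-60],[-150,-30,-100],[-180,-80,-110],[-200,-130,-110],[-210,-170,-110],[-210,-200,-110]],"gripper":[1,1,1,1,1,1,1,1]}'; python3 -m crank '{"angular":[[0,0,0],[0,0,0],[0,0,0],[0,0,0],[0,0,0],[0,0,0],[0,0,0],[0,0,0]],"dp":[[0,0,0],[0,0,0],[0,0,0],[0,0,0],[0,0,0],[0,0,0],[0,0,0],[0,0,0]],"gripper":[1,1,1,1,1,1,1,1]}'
python3 - <<'E'
from h import *
a=bot.get_image("scene")[140:260,220:360];b=bot.get_image("top")[160:280,190:340]
cv2.imwrite("pics/g.png",np.hstack([cv2.resize(a,(400,343),interpolation=2),cv2.resize(b,(400,343),interpolation=2)]))
E
```

```text
time: 20.6
eef_pos: [0.4391, -0.1355, 0.2354]
eef_rot: [[-0.35, 0.937, 0.0], [0.937, 0.35, -0.0], [-0.0, 0.0, -1.0]]
contact_force: [-0.6, 0.3, 0.1]
gripper_width: -0.0002
finger_force: 0.0
time: 21.6
eef_pos: [0.4404, -0.1345, 0.2353]
eef_rot: [[-0.351, 0.936, 0.0], [0.936, 0.351, -0.0], [-0.0, 0.0, -1.0]]
contact_force: [0.9, 1.2, 0.2]
gripper_width: 0.0001
finger_force: 0.0
```

View pics/g.png

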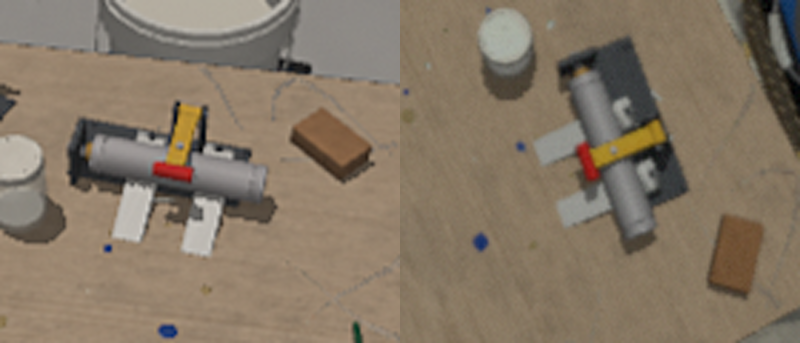

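The yellow arm is down across the bar, red grip at (172,170) left and (590,160) right. The bar is against the button and the block and jar are in place. I check the grip pixel numerically, then hand in.

```bash
python3 -m crank '{"angular":[[0,0,0],[0,0,0],[0,0,0],[0,0,0],[0,0,0],[0,0,0],[0,0,0],[0,0,0]],"dp":[[0,0,0],[0,0,0],[0,0,0],[0,0,0],[0,0,0],[0,0,0],[0,0,0],[0,0,0]],"gripper":[1,1,1,1,1,1,1,1]}' >/dev/null
python3 - <<'E'
from h import *
C=np.load("C.npy")
for n,(y0,x0) in(("scene",(140,220)),("top",(160,190))):
    i=bot.get_image(n)[y0:y0+120,x0:x0+140].astype(int);m=(i[...,2]>110)&(i[...,1]<60)
    v,u=np.nonzero(m);print(n,u.mean()+x0,v.mean()+y0,[proj(n,T(C,[[0,-.052+.083*np.sin(j-.5236),.064+.083*np.cos(j-.5236)]])).round(1).tolist() for j in(1.9,2.09,2.2)])
print(bot.hand_in())
E
```

```text
scene 280.1698113207547 199.41509433962264 [[[280.7, 195.0]], [[280.4, 199.1]], [[280.3, 201.0]]]
top 259.75 216.05769230769232 [[[260.4, 215.1]], [[259.8, 216.0]], [[259.8, 216.3]]]
the job is handed in; nothing more can be done
None
```

The job is handed in: the bar is in the V against the brass stop, with the yellow hold-down arm resting on it at about joint 2.09. The sanding block and jar look unmoved in the last pictures; the tape roll, out of frame there, was never approached. I haven't seen the verdict.

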